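# Blow out the locating corner and hold a V-block in it

### The job

Clean out the corner of the locating fixture first: while the V-block is still away from the fixture, press the red cap of the air-duster can fully down and let it spring back up. Then put the V-block flat on the fixture plate, square in the corner and flush against both low stops, and finish while still holding it there, pressing it definitely against both stops at once. Leave the other things on the bench as they stand.

Things in the scene. Friction and masses are not known exactly. Their poses are not given: they have to be found in the camera images.
- duster_cap (a joint): travel of the red sprung cap on top of the blue and white air-duster can (can 47 mm across, in a black holder fixed to the bench): 0 = up, 0.006 m = fully down; the cap starts to move at about 2 N, is fully down at about 6 N and springs back by itself
- cap_top (a point): centre of the flat top of the red cap (27 mm across), about 114 mm above the bench when up; the cap moves straight down. Its short white nozzle points along this point's +x axis, towards the fixture's corner. The can stands beside the fixture
- corner (a point): fixed aluminium plate 120 x 120 x 10 mm on the bench with two dark steel stops 12 mm high on it, all ground smooth. This point: on the plate's top, where the lines of the stop faces meet; z up, x and y along the plate's edges. Far stop's face: plane x = 0, looks to -x; side stop's face: plane y = 0, looks to +y. The block belongs at x < 0, y > 0. Plate spans x -105 to 15, y -15 to 105 mm
- far_stop: dark steel bar 14 x 78 x 12 mm, long along the fixture's y, fixed on the plate at its far edge; origin under its middle, at plate-top height; its near face is 7 mm to -x of that
- side_stop: dark steel bar 78 x 14 x 12 mm, long along the fixture's x, fixed on the plate at its right edge; origin under its middle, at plate-top height; its inner face is 7 mm to +y of that
- v_block_center (a point): centre, half-way up, of the loose grey steel V-block, about 0.36 kg: 40 mm long along its x (the V groove runs that way along the top), 44 mm wide along its y, 34 mm tall. Grasp it across the plain sides, 44 mm apart (its y), high enough that the fingers clear the 12 mm stops. It lies on the bench at first; in the corner any of the four square ways round will do, V upward
- plug_gauge_black: loose bystander: double-ended plug gauge with black handle, 112 x 27 x 24 mm, lying; origin under its middle. To be left alone
- plug_gauge_grey: loose bystander: double-ended plug gauge with dark grey handle, 112 x 27 x 24 mm, lying; origin under its middle. To be left alone
- brass_weight: loose bystander: brass test weight with a knob, 28 mm across, 45 mm tall; origin under its middle. To be left alone
Mind the look-alikes: they are no part of the job. There is more than one size of the part that bears v_block_center; the job needs the middle-sized.

How it is judged (in metres and radians):
On the way, in this order (a step that is already met when the one before it is completed fails the run):
1. the red cap is pressed fully down (at least 4.5 mm of its 6 mm) while the V-block is away from the fixture corner (more than 90 mm) (value of joint duster_cap above 0.0045 m and horizontal distance between v_block_center and corner above 0.09 m), for 0.1 s.
2. the cap is back up, the V-block still away from the fixture corner (value of joint duster_cap below 0.001 m and horizontal distance between v_block_center and corner above 0.09 m), for 0.1 s.
At the end, for the whole second after the job is handed in: V-block V upward, flat on the fixture plate (within 3 mm and 0.06 rad), square to the stops within 0.06 rad, centre 17 to 25 mm from each stop face, at rest, still held or pressed by the fingers so that it pushes each stop with more than 1.5 N; red cap up; bystanders moved under 30 mm (contact force between v_block and far_stop above 1.5 N and contact force between v_block and side_stop above 1.5 N and contact force between the fingers and v_block above 1 N and x of v_block_center in the frame of corner between -0.025 and -0.017 m and y of v_block_center in the frame of corner between 0.017 and 0.025 m and z of v_block_center in the frame of corner between 0.014 and 0.02 m and angle between v_block_center's own z axis and vertical below 0.06 rad and (angle between the x axis of v_block_center and the x axis of corner, either way round below 0.06 rad or angle between the x axis of v_block_center and the y axis of corner, either way round below 0.06 rad) and linear speed of v_block below 0.02 m/s and value of joint duster_cap below 0.001 m); the arm keeps its last pose, push and grip.
It fails at once if a bystander (either plug gauge or the brass weight) is moved more than 30 mm (distance of any of plug_gauge_black, plug_gauge_grey, brass_weight from where it was at the start of the episode above 0.03 m).
It also fails if it takes over 72 s, if anything falls off the work surface, if the arm or the gripper's body presses on something with over 40 N, if the wrist force passes 120 N, or if a joint passes its speed limit or range.

### The arm

A 6-joint arm with a two-finger parallel gripper is mounted at the origin on a cart in front of the work surface, level with it; the furniture and walls round the work are solid. World frame = base frame: x ahead of the robot, y to its left, z up, the work surface at z = 0. Lengths are in mm, angles in degrees, forces in N, time in s.
With the tool pointing down it reaches from about 300 to 850 mm from the base axis. Payload 4.2 kg.
Tool frame: the origin (TCP) lies midway between the tips of the shut fingers; the grasp point (between the pads) lies 19 mm behind it; y points along the fingers, z is the direction in which the jaws open and shut, and the axes are right-handed (so a half turn about y gives the same grasp; the last joint's range is limited). The gripper opens to 91 mm and grips with 3 to 60 N. Pads are 32 mm wide; open, the fingers measure 118 mm over their backs; the gripper's body (76 mm by 178 mm) begins 60 mm behind the grasp point.
Start: joints at [-68.526, 18.312, 89.639, -0, 72.044, -1.146], TCP at [221.163, -530.783, 213.976] pointing down, gripper open.
Joint ranges: [-177.97, 177.97], [-48.28, 115.42], [12.27, 149.76], [-77.06, 257.06], [2.81, 150.46], [-146.56, 146.56]. Speed limits (degrees/s): [147.25, 147.25, 180, 180, 180, 180].

### API

Orientations are given as [roll, pitch, yaw] about the fixed x, y, z axes, in that order (R = Rz(yaw) Ry(pitch) Rx(roll)).
In Python, from workcell import env gives the robot as it stands.
- The arm moves only by the shell command python3 -m handwheel 'ROWS' [FORCE]. ROWS is JSON, a list of rows, each a list of 3 entries, a list of its own where there are three numbers: the opening, from 0 (shut) to 1 (fully open), then the shift along the tool's x, y, z in mm, then the turn, a rotation vector about the tool's x, y, z in degrees. A call has exactly 10 rows; each row shifts and turns the commanded pose from where the row before left it, along the tool's axes as they then stand; what a row does not reach is not made up. A row lasts 1/12 s, in which the tool goes at most 41.7 mm and 7.16 degrees, less where a joint would pass 70% of its speed; a pose out of reach is approached as far as the arm can. A call is refused whole if a number of a shift passes 41.7 or a number of a turn 7.16, either way. A call with a gripper value outside its range is refused whole. The fingers move at their own pace and stop on an object; FORCE is the grip in N (left out, the last holds). Time passes only in rows, so rows that do not move let the fingers close, or fill a call up. It gives the time, the measured TCP pose, the force and the opening at its end, in the units of the state.
- env.state(): the state, without advancing time (a new reading comes with each control period).
- env.grab_frame(name): name is "scene" or "top" or "wrist"; returns the picture (400x640x3 uint8, red, green, blue); there is no depth.
- env.camera_info(name): a dict with "fx", "fy", "cx", "cy" (pixels), "camera_from_world" (4x4, takes a point from world to camera coordinates); the wrist camera has in their place "mount" (4x4, takes a point from camera to tool coordinates, whose origin is the TCP and whose axes are the tool frame's). Camera axes: x right, y down, z forward; pixel columns grow to the right and rows downward; lengths in mm; the calibration is good to about 2 mm. A picture is of the moment at which its call begins: read the wrist's pose just before it. camera_info takes no time and is no camera call.
- env.job_done(): hands the job in, once; it reports no verdict.
Trained networks look in the newest picture that a camera, given by its name, has taken for a name from the list of things; names that differ only in an ending like _2 or _b are one class to them, and where a whole thing is asked for, a point or a joint stands for the part that bears it (a point fixed in the world has none). Each returns a list of dicts, best first, with "p" (0 to 1); they miss things now and then, are a little off and sometimes report something else, mostly with a low value. They report only what shows in the picture. A call takes as long as a camera call. They do not tell look-alikes from the thing itself.
- env.masks_of(camera, label): "region" (400x640 bool, what is visible of it) and "location" ([column, row] in pixels, amid what is visible of it).
The state is a dict: "time_s": time; "qpos": joint angles; "qvel": joint speeds; "effort": joint torques, N m; "ee_pos": TCP position; "ee_rot": TCP orientation; "force": force on the tool from outside, world axes, zero at the start; "torque": the same for the moment, N m; "gripper_width": finger opening in mm.
Only numpy, scipy, OpenCV 4.12 (cv2) and the standard library are available. Lean on these libraries where they do the work, as an engineer would, in place of code of your own. Each camera call takes 0.05 s, during which the arm holds its last target.

## Working session

There is one attempt and no reset: what is moved stays moved. The work goes in short steps, Python scripts to look and compute and a shell command to move; the robot and the scene stay as the last step left them, time stands still between calls to the robot, and variables do not carry over. Pictures are saved under pics/ and viewed, and the job is handed in when it is done.

```bash
ls; mkdir -p pics; python3 - <<'E'
from workcell import env
import cv2,numpy as np
print(env.state())
for n in ["scene","top","wrist"]:
    im=env.grab_frame(n); cv2.imwrite(f"pics/{n}0.png",im[:,:,::-1])
    print(n,env.camera_info(n))
E
```

```text
pics
{'time_s': 0.0, 'qpos': array([-6.85252575e+01,  1.83504290e+01,  8.97039664e+01, -2.65953347e-04,
        7.20447300e+01, -1.14479745e+00]), 'qvel': array([-0.08382201,  0.05991521,  0.0731074 ,  0.02903813,  0.01923136,
       -0.03522952]), 'effort': array([-1.75598416e-04, -4.12453616e+01, -2.31975782e+01,  7.26778270e-02,
        4.56120784e-02, -1.26299196e-04]), 'ee_pos': array([ 220.98024507, -530.30816513,  213.14896874]), 'ee_rot': array([-9.00991106e+01,  1.72763231e-03, -1.57380379e+02]), 'force': array([-0.31392623,  0.61549841,  0.09597522]), 'torque': array([-0.01941921,  0.01085292, -0.01043211]), 'gripper_width': 90.99132474648655}
scene {'fx': 385.6937360491017, 'fy': 385.6937360491017, 'cx': 320.65947808383385, 'cy': 198.84220865555992, 'camera_from_world': array([[ 8.61729101e-01, -5.07312652e-01, -7.53856458e-03,
        -5.36106944e+02],
       [-3.80418816e-01, -6.36211294e-01, -6.71205419e-01,
         2.35144522e+02],
       [ 3.35714881e-01,  5.81265053e-01, -7.41233065e-01,
         8.48881236e+02],
       [ 0.00000000e+00,  0.00000000e+00,  0.00000000
[... 263 characters left out ...]
78e-01, -8.27647135e-03, -1.65075074e-01,
         5.72358424e+02],
       [ 1.65261720e-01, -3.35716380e-02, -9.85678198e-01,
         8.63287059e+02],
       [ 0.00000000e+00,  0.00000000e+00,  0.00000000e+00,
         1.00000000e+00]])}
wrist {'fx': 319.90593004727936, 'fy': 319.90593004727936, 'cx': 322.1737077543828, 'cy': 199.60712648544396, 'mount': array([[-2.65227560e-04,  9.57285585e-01,  2.89143976e-01,
        -8.32383806e+01],
       [-4.55814692e-04, -2.89144072e-01,  9.57285484e-01,
        -1.70847900e+02],
       [ 9.99999861e-01,  1.22102421e-04,  5.13033810e-04,
        -3.48971774e-01],
       [ 0.00000000e+00,  0.00000000e+00,  0.00000000e+00,
         1.00000000e+00]])}
```

View pics/scene0.png

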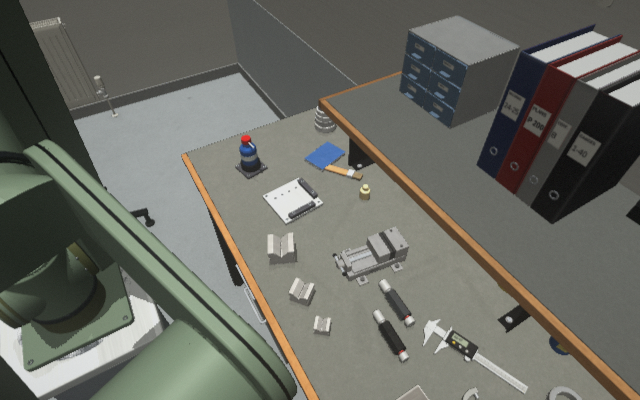

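View pics/top0.png

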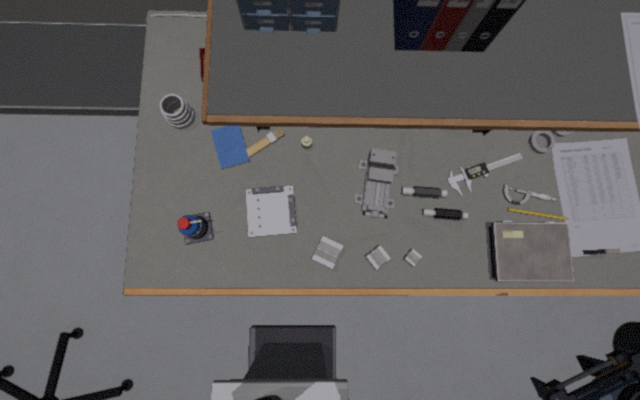

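View pics/wrist0.png

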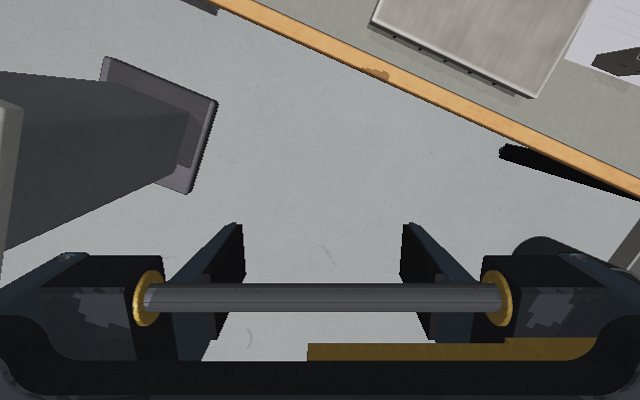

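The top picture shows three V-blocks: large at (327,252), middle at (377,257) and small at (413,257). The fixture is at (271,210), with dark stops on its right and bottom-right edges. The can is at (190,228), the plug gauges at (424,192) and (446,213), and the weight at (306,142). I'll locate them next.

```bash
cat > h.py <<'E'
from workcell import env
import cv2,numpy as np
from scipy.spatial.transform import Rotation as R
def cam(n,st=None):
    i=env.camera_info(n); K=(i['fx'],i['fy'],i['cx'],i['cy'])
    if 'mount' in i:
        st=st or env.state(); T=np.eye(4); T[:3,:3]=R.from_euler('xyz',st['ee_rot'],degrees=True).as_matrix(); T[:3,3]=st['ee_pos']
        W=T@i['mount']
    else: W=np.linalg.inv(i['camera_from_world'])
    return K,W
def back(c,px,z):
    K,W=c; d=W[:3,:3]@np.array([(px[0]-K[2])/K[0],(px[1]-K[3])/K[1],1.]); o=W[:3,3]
    return o+d*(z-o[2])/d[2]
def proj(c,P):
    K,W=c; P=np.atleast_2d(P); q=(P-W[:3,3])@W[:3,:3]
    return np.c_[K[0]*q[:,0]/q[:,2]+K[2],K[1]*q[:,1]/q[:,2]+K[3]]
def tri(c1,p1,c2,p2):
    A=[];b=[]
    for (K,W),px in((c1,p1),(c2,p2)):
        d=W[:3,:3]@np.array([(px[0]-K[2])/K[0],(px[1]-K[3])/K[1],1.]); d/=np.linalg.norm(d)
        M=np.eye(3)-np.outer(d,d); A.append(M); b.append(M@W[:3,3])
    return np.linalg.lstsq(np.vstack(A),np.hstack(b),rcond=None)[0]
E
python3 - <<'E'
from h import *
for n in ["top","scene"]:
    env.grab_frame(n); c=cam(n)
    for l,z in [("v_block_center",17),("duster_cap",110),("far_stop",22),("side_stop",22),("plug_gauge_black",12),("plug_gauge_grey",12),("brass_weight",22)]:
        for m in env.masks_of(n,l)[:3]:
            print(n,l,round(m['p'],2),np.round(m['location']),m['region'].sum(),np.round(back(c,m['location'],z)))
# shelf height
E
python3 - <<'E'
from h import *
for n,(x,y,w,h) in {"top":(170,130,270,150),"scene":(220,120,150,220)}.items():
    im=cv2.imread(f"pics/{n}0.png")[y:y+h,x:x+w]
    s=min(800/w,600/h); cv2.imwrite(f"pics/{n}0z.png",cv2.resize(im,None,fx=s,fy=s,interpolation=cv2.INTER_CUBIC)); print(n,s)
E
```

```text
top v_block_center 0.85 [327. 252.] 591 [ 450. -109.   17.]
top v_block_center 0.8 [377. 256.] 352 [ 441. -232.   17.]
top v_block_center 0.73 [411. 257.] 204 [ 439. -316.   17.]
top duster_cap 0.56 [185. 226.] 147 [504. 205. 110.]
top far_stop 0.75 [265. 191.] 175 [599.  43.  22.]
top plug_gauge_black 0.83 [446. 214.] 433 [ 546. -411.   12.]
top plug_gauge_grey 0.6 [423. 192.] 400 [ 603. -354.   12.]
top brass_weight 0.54 [306. 144.] 137 [723. -56.  22.]
scene v_block_center 0.76 [281. 246.] 795 [452. -99.  17.]
scene v_block_center 0.66 [304. 291.] 498 [ 442. -232.   17.]
scene v_block_center 0.52 [321. 330.] 289 [ 431. -327.   17.]
scene duster_cap 0.58 [246. 140.] 81 [505. 203. 110.]
scene far_stop 0.71 [307. 188.] 135 [600.  34.  22.]
scene side_stop 0.67 [303. 211.] 201 [551. -31.  22.]
scene side_stop 0.54 [246. 139.] 81 [540. 316.  22.]
scene plug_gauge_black 0.77 [390. 334.] 652 [ 549. -405.   12.]
scene plug_gauge_grey 0.58 [394. 304.] 618 [ 597. -358.   12.]
scene brass_weight 0.65 [364. 192.] 154 [725. -59.  22.]
top 2.962962962962963
scene 2.727272727272727
```

View pics/top0z.png

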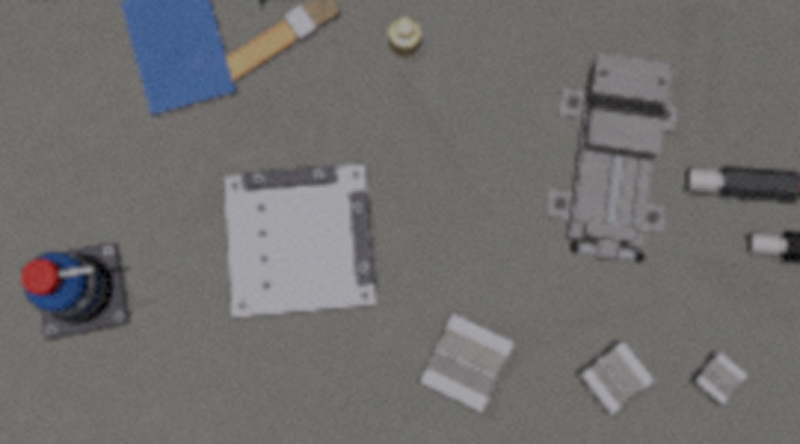

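View pics/scene0z.png

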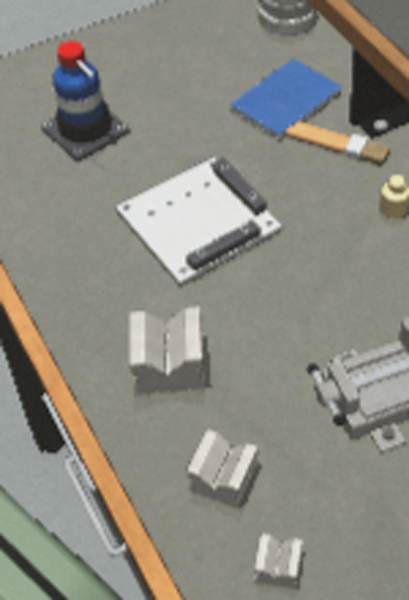

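```bash
python3 - <<'E'
from h import *
t,s=cam("top"),cam("scene")
print("shelf corner",tri(t,(207,122),s,(320,102)).round(), tri(t,(205,121),s,(321,106)).round())
Z=2.963
f=lambda u,v:(170+u/Z,130+v/Z)
for k,p,z in [("plate TL",(224,176),10),("TR",(365,165),10),("BR",(376,303),10),("BL",(232,316),10),
  ("far stop front L",(245,187),22),("far front R",(336,183),22),("side in T",(352,193),22),("side in B",(357,285),22),
  ("b1",(622,343),34),("b2",(653,378),34),("b3",(615,412),34),("b4",(583,376),34)]:
    print(k,back(t,f(*p),z).round(1))
print(tri(t,f(40,273),s,(220+71/2.727,120+46/2.727)).round(1))
E
```

```text
shelf corner [710. 147. 194.] [719. 158. 172.]
plate TL [605.6  93.6  10. ]
TR [616.3 -25.1  10. ]
BR [499.1 -36.   10. ]
BL [487.7  82.8  10. ]
far stop front L [594.1  73.9  22. ]
far front R [598.2  -1.6  22. ]
side in T [589.8 -15.1  22. ]
side in B [512.9 -20.5  22. ]
b1 [ 465.8 -236.7   34. ]
b2 [ 437.7 -261.3   34. ]
b3 [ 410.6 -229.8   34. ]
b4 [ 439.1 -204.4   34. ]
[509.9 207.2 117.5]
```

```bash
python3 -m handwheel '[[1,[-31.7,3.3,-19.1],[0,0,0]],[1,[-31.7,3.3,-19.1],[0,0,0]],[1,[-31.7,3.3,-19.1],[0,0,0]],[1,[-31.7,3.3,-19.1],[0,0,0]],[1,[-31.7,3.3,-19.1],[0,0,0]],[1,[-31.7,3.3,-19.1],[0,0,0]],[1,[-31.7,3.3,-19.1],[0,0,0]],[1,[-31.7,3.3,-19.1],[0,0,0]],[1,[-31.7,3.3,-19.1],[0,0,0]],[1,[-31.7,3.3,-19.1],[0,0,0]]]'
python3 -m handwheel '[[1,[0,0,0],[0,-6.1,0]],[1,[0,0,0],[0,-6.1,0]],[1,[0,0,0],[0,-6.1,0]],[1,[0,0,0],[0,0,0]],[1,[0,0,0],[0,0,0]],[1,[0,0,0],[0,0,0]],[1,[0,0,0],[0,0,0]],[1,[0,0,0],[0,0,0]],[1,[0,0,0],[0,0,0]],[1,[0,0,0],[0,0,0]]]'
python3 - <<'E'
from h import *
st=env.state(); im=env.grab_frame("wrist"); c=cam("wrist",st)
print(st['ee_pos'].round(1),st['ee_rot'].round(2),st['time_s'],st['force'].round(2))
for m in env.masks_of("wrist","v_block_center")[:3]:
    print(m['p'],m['location'],m['region'].sum(),back(c,m['location'],34).round(1))
cv2.imwrite("pics/w1.png",im[:,:,::-1])
E
```

```text
time_s: 1.78
ee_pos: [441.2, -231.0, 181.1]
ee_rot: [-90.0, 0.0, -157.4]
force: [0.5, -0.9, 0.5]
gripper_width: 91.3
time_s: 2.62
ee_pos: [440.2, -232.7, 181.0]
ee_rot: [-90.0, -0.0, -139.1]
force: [-0.6, -0.5, 0.1]
gripper_width: 91.3
[ 440.2 -232.7  181. ] [ -89.99   -0.   -139.12] 2.6167 [-0.56 -0.5   0.07]
0.78 [381.4, 227.3] 890 [ 448.7 -309.    34. ]
0.74 [319.6, 182.3] 1831 [ 442.9 -227.1   34. ]
0.61 [231.9, 92.2] 4797 [ 454.9 -107.6   34. ]
```

View pics/w1.png

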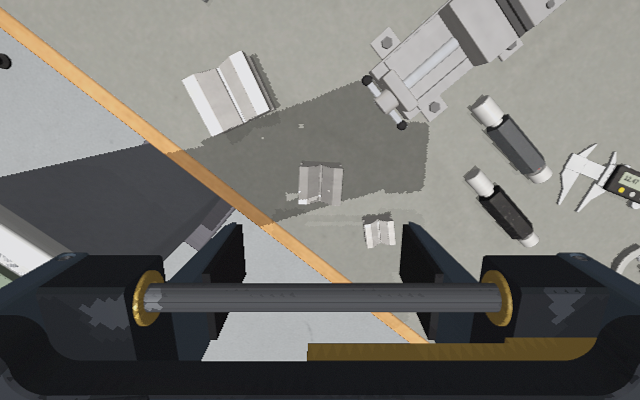

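The wrist view shows the middle V-block at about (320,184) in the gripper's shadow, with its groove running down the picture. The large one is at (229,92) and the small one at (380,231). I'll zoom in to measure the middle one.

```bash
python3 - <<'E'
import cv2
im=cv2.imread("pics/w1.png")[145:225,270:370]
im=cv2.convertScaleAbs(im,alpha=1.5)
cv2.imwrite("pics/w1z.png",cv2.resize(im,None,fx=7,fy=7,interpolation=cv2.INTER_CUBIC))
E
```

```text
(no output)
```

View pics/w1z.png

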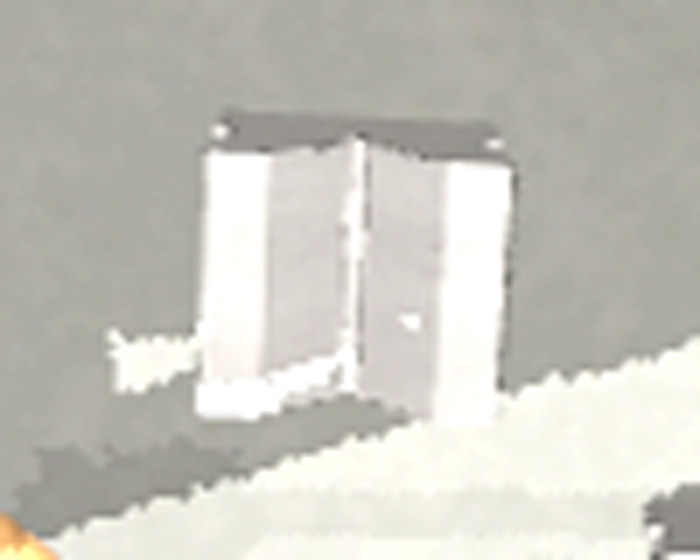

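```bash
python3 - <<'E'
from h import *
st=env.state(); c=cam("wrist",st)
P=[back(c,(270+u/7,145+v/7),34)[:2] for u,v in [(207,150),(512,162),(495,418),(198,412)]]
for p in P: print(p.round(1))
P=np.array(P); print("ctr",P.mean(0))
for a,b in[(0,3),(1,2),(0,1),(3,2)]:
    d=P[b]-P[a]; print(a,b,np.linalg.norm(d).round(1),np.degrees(np.arctan2(d[1],d[0])).round(1))
E
```

```text
[ 442.2 -201.1]
[ 469.7 -235.4]
[ 439.2 -259.4]
[ 411.  -225.3]
ctr [ 440.52940258 -230.30979258]
0 3 39.6 -142.2
1 2 38.7 -141.8
0 1 43.9 -51.4
3 2 44.2 -50.3
```

```bash
python3 -m handwheel '[[1,[-32.5,0,-13.7],[0,0,0]],[1,[-32.5,0,-13.7],[0,0,0]],[1,[-32.5,0,-13.7],[0,0,0]],[1,[-32.5,0,-13.7],[0,0,0]],[1,[-32.5,0,-13.7],[0,0,0]],[1,[-32.5,0,-13.7],[0,0,0]],[1,[-32.5,0,-13.7],[0,0,0]],[1,[-32.5,0,-13.7],[0,0,0]],[0,[0,0,0],[0,0,0]],[0,[0,0,0],[0,0,0]]]'
python3 - <<'E'
from h import *
st=env.state(); im=env.grab_frame("wrist"); c=cam("wrist",st)
print(st['ee_pos'].round(1),st['ee_rot'].round(2),st['time_s'],st['force'].round(2))
for l,z in [("far_stop",22),("side_stop",22),("duster_cap",114)]:
  for m in env.masks_of("wrist",l)[:3]:
    print(l,m['p'],m['location'],m['region'].sum(),back(c,m['location'],z).round(1))
cv2.imwrite("pics/w2.png",im[:,:,::-1])
E
```

```text
time_s: 3.55
ee_pos: [565.3, 21.9, 180.5]
ee_rot: [-90.0, -0.0, -138.9]
force: [-0.4, -1.0, -0.2]
gripper_width: 80.9
[565.3  21.9 180.5] [-9.000e+01 -4.000e-02 -1.389e+02] 3.55 [-0.4  -0.96 -0.24]
far_stop 0.69 [332.5, 140.0] 1120 [607.8  44.8  22. ]
side_stop 0.7 [346.1, 214.0] 989 [557.9 -19.4  22. ]
duster_cap 0.82 [78.0, 102.7] 1784 [514.3 207.3 114. ]
```

View pics/w2.png

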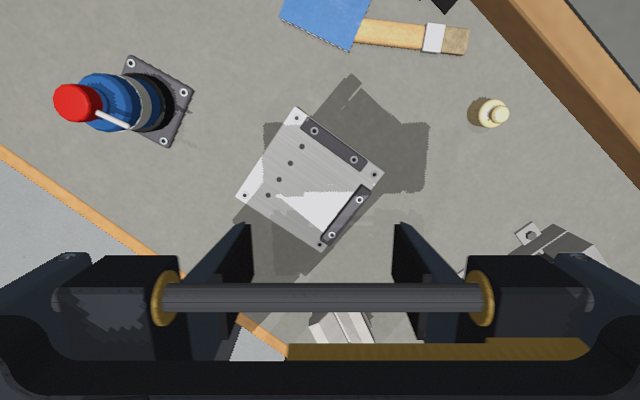

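The wrist view shows the plate at (310,180), with the far stop at about (333,143) and the side stop at about (348,213). The red cap is at (77,102). I'll zoom in on the corner.

```bash
python3 - <<'E'
import cv2
im=cv2.imread("pics/w2.png")[95:260,225:395]
im=cv2.convertScaleAbs(im,alpha=1.3)
cv2.imwrite("pics/w2z.png",cv2.resize(im,None,fx=3.6,fy=3.6,interpolation=cv2.INTER_CUBIC))
E
```

```text
(no output)
```

View pics/w2z.png

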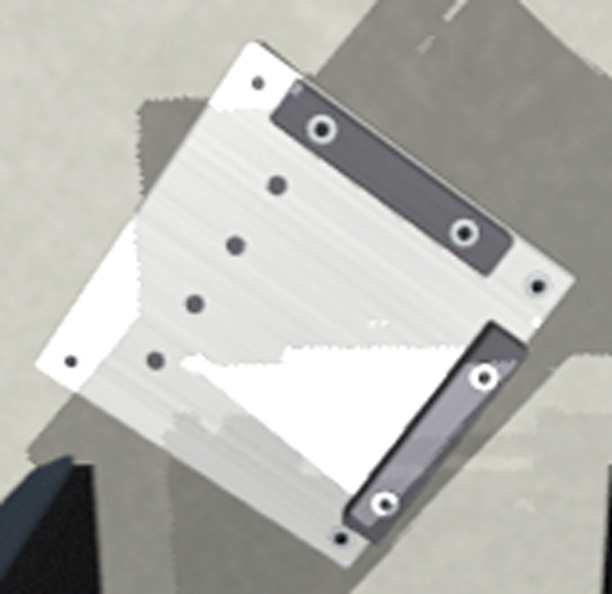

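```bash
python3 - <<'E'
from h import *
st=env.state(); c=cam("wrist",st)
g=lambda u,v,z:back(c,(225+u/3.6,95+v/3.6),z)[:2]
L=np.array([[15,105],[15,-15],[-105,-15],[-105,105]],float)
P=np.array([g(u,v,10) for u,v in [(253,41),(575,280),(348,567),(37,365)]])
print(P.round(1))
Lc=L-L.mean(0);Pc=P-P.mean(0)
a=np.arctan2((Lc[:,0]*Pc[:,1]-Lc[:,1]*Pc[:,0]).sum(),(Lc*Pc).sum())
Rm=np.array([[np.cos(a),-np.sin(a)],[np.sin(a),np.cos(a)]])
t=P.mean(0)-Rm@L.mean(0); print("yaw",np.degrees(a),"corner",t, "res",(P-(L@Rm.T+t)).round(1))
for n,u,v in [("far L",270,120),("far R",488,275),("side T",490,322),("side B",345,513)]:
    for z in(10,22): print(n,z,((g(u,v,z)-t)@Rm).round(1))
for p in [(77,102),(78,103)]: print(back(c,p,114))
E
```

```text
[[606.9  92.3]
 [617.  -25.4]
 [499.8 -35.9]
 [488.9  81.7]]
yaw 5.1130885941344655 corner [601.97328052 -12.64959188] res [[-0.7 -1. ]
 [-1.3  0.8]
 [ 1.1  1. ]
 [ 0.9 -0.9]]
far L 10 [-1.1 87.7]
far L 22 [ 0.1 87.5]
far R 10 [-0.4  8.2]
far R 22 [ 0.8 10.9]
side T 10 [-11.6  -1.2]
side T 22 [-10.    1.8]
side B 10 [-88.9  -2.1]
side B 22 [-84.6   0.9]
[514.0002882  205.94638301 114.        ]
[513.85202742 205.07754625 114.        ]
```

```bash
python3 -m handwheel '[[0,[-13.4,0,-29],[0,0,0]],[0,[-13.4,0,-29],[0,0,0]],[0,[-13.4,0,-29],[0,0,0]],[0,[-13.4,0,-29],[0,0,0]],[0,[-13.4,0,-29],[0,0,0]],[0,[-13.4,0,-29],[0,0,0]],[0,[0,0,0],[0,0,0]],[0,[0,0,0],[0,0,0]],[0,[0,0,0],[0,0,0]],[0,[0,0,0],[0,0,0]]]'
python3 - <<'E'
from h import *
st=env.state(); im=env.grab_frame("wrist"); c=cam("wrist",st)
print(st['ee_pos'].round(1),st['ee_rot'].round(2),st['time_s'],st['force'].round(2))
for l,z in [("duster_cap",114)]:
  for m in env.masks_of("wrist",l)[:3]:
    print(l,m['p'],m['location'],m['region'].sum(),back(c,m['location'],z).round(1))
red=(im[:,:,0]>150)&(im[:,:,1]<70)&(im[:,:,2]<70)
ys,xs=np.nonzero(red); print(len(xs),xs.min(),xs.max(),ys.min(),ys.max())
cc=((xs.min()+xs.max())/2,(ys.min()+ys.max())/2); print(cc,back(c,cc,114))
im2=im[130:330,220:420,::-1]
cv2.imwrite("pics/w3.png",cv2.resize(im2,None,fx=3,fy=3))
E
```

```text
time_s: 4.58
ee_pos: [512.1, 203.1, 181.0]
ee_rot: [-90.0, -0.0, -139.2]
force: [-0.3, -0.3, 0.1]
gripper_width: 0.6
[512.1 203.1 181. ] [-8.997e+01 -1.000e-02 -1.392e+02] 4.5833 [-0.25 -0.33  0.13]
duster_cap 0.87 [314.6, 204.4] 1112 [514.  212.4 114. ]
615 298 327 193 221
(np.float64(312.5), np.float64(207.0)) [511.32707568 212.21439395 114.        ]
```

View pics/w3.png

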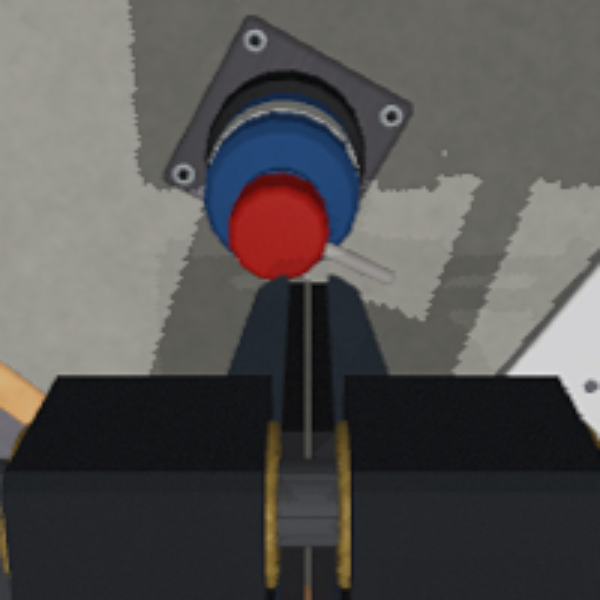

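```bash
python3 -m handwheel '[[0,[-4.1,0,-6.3],[0,0,0]],[0,[0,15,0],[0,0,0]],[0,[0,20,0],[0,0,0]],[0,[0,15,0],[0,0,0]],[0,[0,8,0],[0,0,0]],[0,[0,4,0],[0,0,0]],[0,[0,0,0],[0,0,0]],[0,[0,0,0],[0,0,0]],[0,[0,0,0],[0,0,0]],[0,[0,0,0],[0,0,0]]]'
python3 - <<'E'
from h import *
st=env.state(); im=env.grab_frame("wrist"); im3=env.grab_frame("scene")
print(st['ee_pos'].round(1),st['force'].round(2))
cv2.imwrite("pics/w4.png",np.hstack([cv2.resize(im[130:330,220:420,::-1],(400,400)),cv2.resize(im3[100:200,200:300,::-1],(400,400))]))
E
```

```text
time_s: 5.52
ee_pos: [511.4, 212.4, 119.9]
ee_rot: [-90.0, 0.1, -139.1]
force: [0.5, 0.6, -0.5]
gripper_width: 0.4
[511.4 212.4 119.9] [ 0.51  0.59 -0.55]
```

View pics/w4.png

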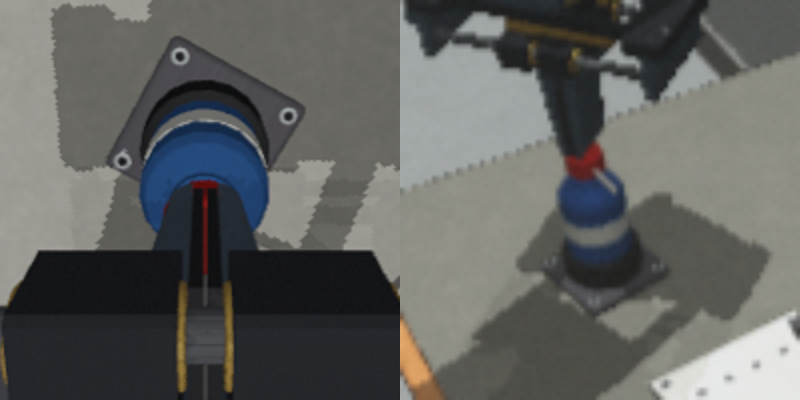

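The shut fingers stand centred over the red cap, about 6 mm above it. Now I'll press in small steps.

```bash
python3 -m handwheel '[[0,[0,2,0],[0,0,0]],[0,[0,2,0],[0,0,0]],[0,[0,2,0],[0,0,0]],[0,[0,2,0],[0,0,0]],[0,[0,1.5,0],[0,0,0]],[0,[0,1.5,0],[0,0,0]],[0,[0,1,0],[0,0,0]],[0,[0,0,0],[0,0,0]],[0,[0,0,0],[0,0,0]],[0,[0,0,0],[0,0,0]]]'
```

```text
time_s: 6.45
ee_pos: [510.9, 212.2, 108.7]
ee_rot: [-90.0, 0.1, -139.1]
force: [-2.6, -1.0, 11.6]
gripper_width: 0.7
```

```bash
python3 -m handwheel '[[0,[0,0.5,0],[0,0,0]],[0,[0,0,0],[0,0,0]],[0,[0,0,0],[0,0,0]],[0,[0,0,0],[0,0,0]],[0,[0,0,0],[0,0,0]],[0,[0,0,0],[0,0,0]],[0,[0,0,0],[0,0,0]],[0,[0,0,0],[0,0,0]],[0,[0,0,0],[0,0,0]],[0,[0,0,0],[0,0,0]]]'
python3 - <<'E'
from h import *
im3=env.grab_frame("scene")
cv2.imwrite("pics/s5.png",cv2.resize(im3[100:200,200:300,::-1],(600,600)))
E
python3 -m handwheel '[[0,[0,-5,0],[0,0,0]],[0,[0,-15,0],[0,0,0]],[0,[0,-20,0],[0,0,0]],[0,[0,-20,0],[0,0,0]],[0,[0,-12,0],[0,0,0]],[0,[0,0,0],[0,0,0]],[0,[0,0,0],[0,0,0]],[0,[0,0,0],[0,0,0]],[0,[0,0,0],[0,0,0]],[0,[0,0,0],[0,0,0]]]'
python3 - <<'E'
from h import *
im3=env.grab_frame("scene")
cv2.imwrite("pics/s6.png",cv2.resize(im3[100:200,200:300,::-1],(600,600)))
E
```

```text
time_s: 7.28
ee_pos: [510.9, 212.2, 108.7]
ee_rot: [-90.0, 0.1, -139.1]
force: [-3.3, -1.2, 14.9]
gripper_width: 0.4
time_s: 8.17
ee_pos: [510.1, 211.9, 177.2]
ee_rot: [-90.0, -0.1, -139.1]
force: [-0.2, 0.4, -0.9]
gripper_width: 0.3
```

View pics/s5.png

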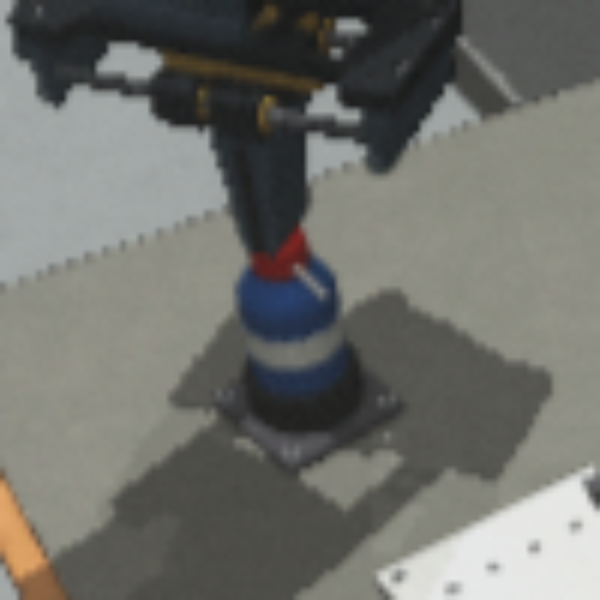

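View pics/s6.png

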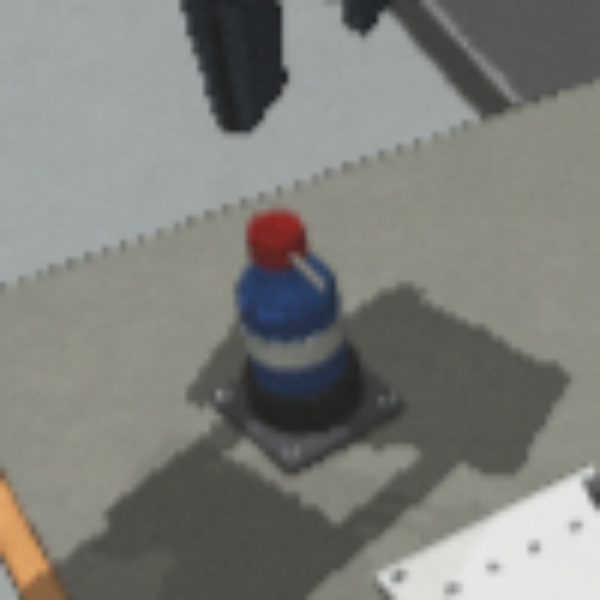

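The first picture shows the cap pressed down into the can (force rose to 15 N at a constant 108.7 mm). The second shows it sprung back up with the fingers clear. Next, the V-block.

```bash
python3 -m handwheel '[[1,[28.5,0,24.05],[0,0,0]],[1,[28.5,0,24.05],[0,0,0]],[1,[28.5,0,24.05],[0,0,0]],[1,[28.5,0,24.05],[0,0,0]],[1,[28.5,0,24.05],[0,0,0]],[1,[28.5,0,24.05],[0,0,0]],[1,[28.5,0,24.05],[0,0,0]],[1,[28.5,0,24.05],[0,0,0]],[1,[28.5,0,24.05],[0,0,0]],[1,[28.5,0,24.05],[0,0,0]]]'
python3 -m handwheel '[[1,[28.5,0,24.05],[0,0,0]],[1,[28.5,0,24.05],[0,0,0]],[1,[0,0,0],[0,2.2,0]],[1,[0,15,0],[0,0,0]],[1,[0,20,0],[0,0,0]],[1,[0,10,0],[0,0,0]],[1,[0,0,0],[0,0,0]],[1,[0,0,0],[0,0,0]],[1,[0,0,0],[0,0,0]],[1,[0,0,0],[0,0,0]]]'
python3 - <<'E'
from h import *
st=env.state(); im=env.grab_frame("wrist"); c=cam("wrist",st)
print(st['ee_pos'].round(1),st['ee_rot'].round(2),st['time_s'],st['force'].round(2))
cv2.imwrite("pics/w7.png",cv2.resize(im[120:320,200:440,::-1],None,fx=3,fy=3,interpolation=cv2.INTER_CUBIC))
E
```

```text
time_s: 9.05
ee_pos: [452.1, -157.9, 178.2]
ee_rot: [-90.0, -0.0, -139.1]
force: [0.1, 0.0, -0.4]
gripper_width: 63.9
time_s: 9.88
ee_pos: [442.1, -230.1, 134.4]
ee_rot: [-89.9, 0.0, -141.3]
force: [0.6, -0.2, -0.1]
gripper_width: 91.2
[ 442.1 -230.1  134.4] [-8.9890e+01  4.0000e-02 -1.4126e+02] 9.8833 [ 0.63 -0.22 -0.08]
```

View pics/w7.png

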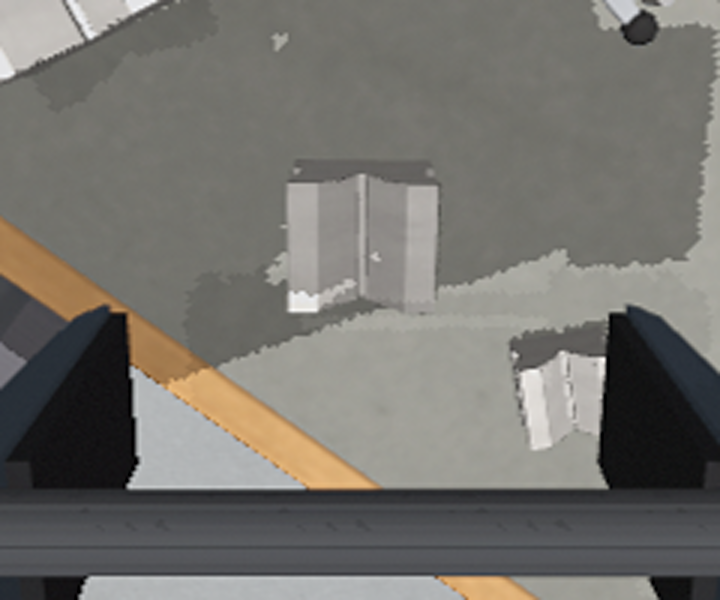

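```bash
python3 - <<'E'
from h import *
st=env.state(); c=cam("wrist",st)
P=np.array([back(c,(200+u/3,120+v/3),34)[:2] for u,v in [(287,182),(440,185),(437,309),(288,313)]])
print("ctr",P.mean(0))
for a,b in[(0,3),(1,2),(0,1),(3,2)]:
    d=P[b]-P[a]; print(a,b,np.linalg.norm(d).round(1),np.degrees(np.arctan2(d[1],d[0])).round(1))
d=P.mean(0)-st['ee_pos'][:2]; p=np.radians(st['ee_rot'][2]); print("tool x,z",d@[np.cos(p),np.sin(p)],d@[-np.sin(p),np.cos(p)])
E
```

```text
ctr [ 440.32661899 -230.53142897]
0 3 40.6 -142.2
1 2 38.5 -141.3
0 1 44.4 -52.4
3 2 45.0 -49.6
tool x,z 1.6062934493186232 -0.7327091602444321
```

```bash
python3 -m handwheel '[[1,[1.6,0,-0.7],[0,0,0]],[1,[0,20,0],[0,0,0]],[1,[0,35,0],[0,0,0]],[1,[0,30,0],[0,0,0]],[1,[0,20,0],[0,0,0]],[1,[0,9,0],[0,0,0]],[1,[0,4.5,0],[0,0,0]],[1,[0,0,0],[0,0,0]],[1,[0,0,0],[0,0,0]],[1,[0,0,0],[0,0,0]]]' 30
```

```text
time_s: 10.77
ee_pos: [440.7, -231.0, 16.3]
ee_rot: [-89.8, 0.1, -141.3]
force: [-0.5, -0.4, 0.6]
gripper_width: 91.1
```

```bash
python3 -m handwheel '[[0.4,[0,0,0],[0,0,0]],[0.4,[0,0,0],[0,0,0]],[0.4,[0,0,0],[0,0,0]],[0,[0,0,0],[0,0,0]],[0,[0,0,0],[0,0,0]],[0,[0,0,0],[0,0,0]],[0,[0,0,0],[0,0,0]],[0,[0,0,0],[0,0,0]],[0,[0,0,0],[0,0,0]],[0,[0,0,0],[0,0,0]]]' 40
```

```text
time_s: 11.6
ee_pos: [439.6, -230.4, 14.9]
ee_rot: [-90.0, -0.0, -141.3]
force: [-0.5, -0.0, -0.5]
gripper_width: 43.3
```

```bash
python3 -m handwheel '[[0,[0,-5,0],[0,0,0]],[0,[0,-15,0],[0,0,0]],[0,[0,-20,0],[0,-6,0]],[0,[0,-20,0],[0,-7.1,0]],[0,[0,-10,0],[0,-7.1,0]],[0,[0,-5,0],[0,-7.1,0]],[0,[0,0,0],[0,-7.1,0]],[0,[0,0,0],[0,-7.1,0]],[0,[0,0,0],[0,-7.1,0]],[0,[0,0,0],[0,-7.1,0]]]'
python3 -m handwheel '[[0,[0,0,0],[0,-0.7,0]],[0,[0,0,0],[0,0,0]],[0,[0,0,0],[0,0,0]],[0,[0,0,0],[0,0,0]],[0,[0,0,0],[0,0,0]],[0,[0,0,0],[0,0,0]],[0,[0,0,0],[0,0,0]],[0,[0,0,0],[0,0,0]],[0,[0,0,0],[0,0,0]],[0,[0,0,0],[0,0,0]]]'
```

```text
time_s: 12.43
ee_pos: [438.9, -230.0, 89.5]
ee_rot: [-90.1, 0.1, -85.2]
force: [-0.5, 0.5, -4.1]
gripper_width: 43.8
time_s: 13.27
ee_pos: [439.7, -230.4, 90.0]
ee_rot: [-90.0, -0.0, -84.9]
force: [0.1, 0.6, -4.0]
gripper_width: 43.2
```

```bash
python3 -m handwheel '[[0,[-18.9,0,8.8],[0,0,0]],[0,[-28.9,0,18.8],[0,0,0]],[0,[-28.9,0,18.8],[0,0,0]],[0,[-28.9,0,18.8],[0,0,0]],[0,[-28.9,0,18.8],[0,0,0]],[0,[-28.9,0,18.8],[0,0,0]],[0,[-28.9,0,18.8],[0,0,0]],[0,[-23.9,0,18.8],[0,0,0]],[0,[-14.9,0,9.9],[0,0,0]],[0,[0,0,0],[0,0,0]]]'
python3 - <<'E'
from h import *
st=env.state(); im=env.grab_frame("wrist"); t=env.grab_frame("top"); s=env.grab_frame("scene")
print(st['ee_pos'].round(1),st['ee_rot'].round(2),st['time_s'],st['force'].round(2))
cv2.imwrite("pics/w8.png",im[:,:,::-1])
cv2.imwrite("pics/s8.png",np.hstack([cv2.resize(t[150:270,200:320,::-1],(400,400)),cv2.resize(s[130:250,240:360,::-1],(400,400))]))
E
```

```text
time_s: 14.1
ee_pos: [571.1, 16.6, 89.9]
ee_rot: [-89.8, 0.1, -84.7]
force: [0.5, -0.0, -3.7]
gripper_width: 43.8
[571.1  16.6  89.9] [-8.984e+01  7.000e-02 -8.470e+01] 14.1 [ 0.49 -0.04 -3.7 ]
```

View pics/w8.png

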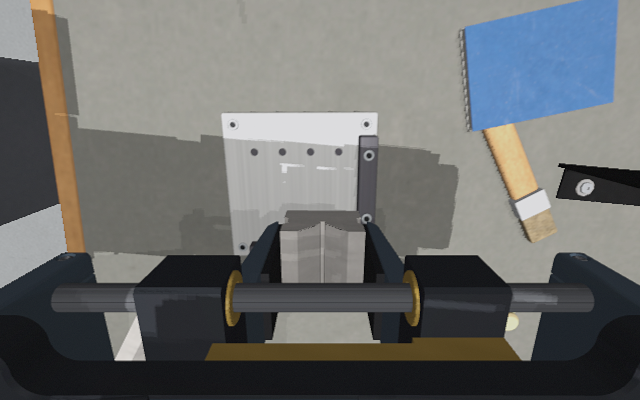

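View pics/s8.png

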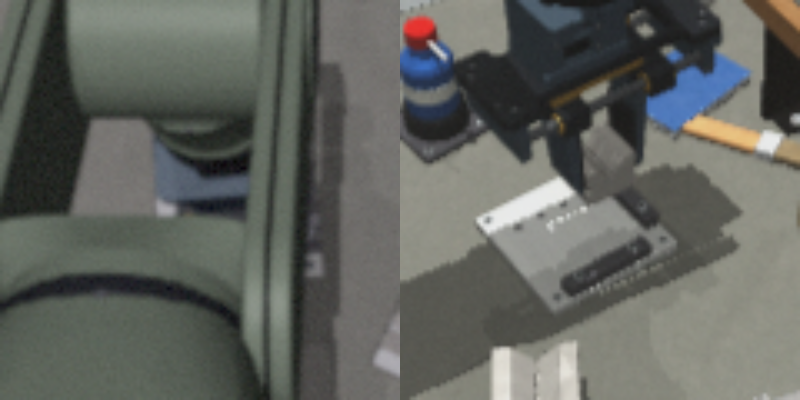

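The wrist view shows the block held square between the fingers above the plate. The far stop is at right (368,178) and the plate's corners are at (222,113) and (378,112). The scene view agrees. Now I'll refine the fixture's yaw and the far stop's face from this view.

```bash
python3 - <<'E'
import cv2
im=cv2.imread("pics/w8.png")[100:265,210:390]
im=cv2.convertScaleAbs(im,alpha=1.3)
cv2.imwrite("pics/w8z.png",cv2.resize(im,None,fx=3.6,fy=3.6,interpolation=cv2.INTER_CUBIC))
E
```

View pics/w8z.png

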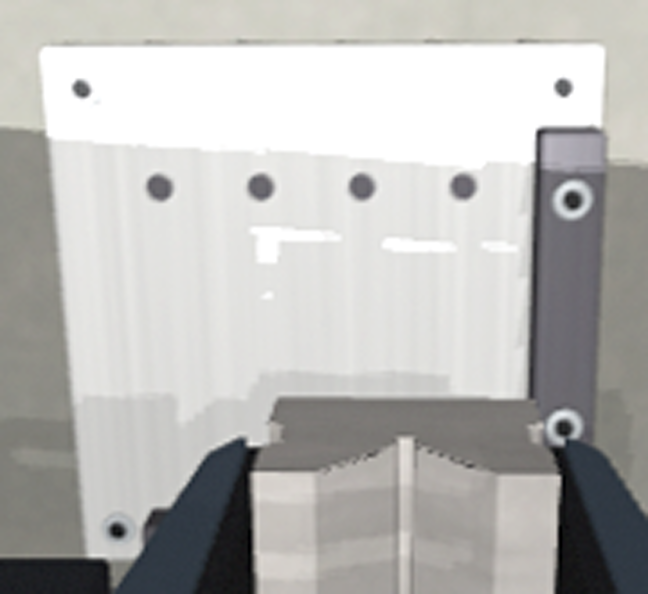

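```bash
python3 - <<'E'
from h import *
st=env.state(); c=cam("wrist",st)
g=lambda u,v,z:back(c,(210+u/3.6,100+v/3.6),z)[:2]
TL=g(40,45,10);TR=g(604,45,10);BL=g(88,556,10)
print("TL,TR,BL",TL,TR,BL)
d=TR-TL; print(np.linalg.norm(d),np.degrees(np.arctan2(d[1],d[0])))
d=TL-BL; print(np.linalg.norm(d),np.degrees(np.arctan2(-d[0],d[1])))
h=[g(u,188,10) for u in(160,463)]; d=h[1]-h[0]; print("holes yaw",np.degrees(np.arctan2(d[1],d[0])))
s1,s2=g(572,200,22),g(564,428,22); d=s1-s2; print("screws",s1,s2,np.linalg.norm(d),np.degrees(np.arctan2(-d[0],d[1])))
f1,f2=g(537,135,22),g(529,400,22)
d=f1-f2; print("far face edge(z22)",f1,f2,np.degrees(np.arctan2(-d[0],d[1])))
a=np.radians(5.1);Rm=np.array([[np.cos(a),-np.sin(a)],[np.sin(a),np.cos(a)]])
print("corner from TR",TR-Rm@[15,105]," from TL",TL-Rm@[-105,105],"BL",BL-Rm@[-105,-15])
e=np.array(f1)-0; print("x of face along fixture x rel TCP",(np.array(f1)-st['ee_pos'][:2])@Rm,(np.array(f2)-st['ee_pos'][:2])@Rm)
# block edges at z: block bottom ~ TCPz-16
zt=st['ee_pos'][2]-15.5+34
b=[g(u,v,zt) for u,v in[(252,470),(558,470)]]; print("block top back edge",[(p-st['ee_pos'][:2])@Rm for p in b])
E
```

```text
TL,TR,BL [486.07841202  81.57053241] [603.99222375  92.24233144] [497.4269758  -36.11490052]
118.39575284317061 5.171469725493347
118.231345344384 5.508077608083717
holes yaw 5.188483418440858
screws [599.72723598  61.01498161] [604.62510103  10.90922587] 50.34457111734147 5.58295686054389
far face edge(z22) [590.85376751  73.57499804] [596.16338067  16.67433532] 5.3310454674064545
corner from TR [598.38550894 -13.67539488]  from TL [599.99662506 -13.67987829] BL [600.67787321 -11.84038336]
x of face along fixture x rel TCP [28.08129317 58.36300097] [28.31174151  1.21560993]
block top back edge [array([-20.46827211,  20.01409516]), array([23.08040622, 20.10977935])]
```

```bash
python3 -m handwheel '[[0,[0,10,0],[0,-0.25,0]],[0,[0,20,0],[0,0,0]],[0,[0,15,0],[0,0,0]],[0,[0,7,0],[0,0,0]],[0,[0,4,0],[0,0,0]],[0,[0,2,0],[0,0,0]],[0,[0,1,0],[0,0,0]],[0,[0,0,0],[0,0,0]],[0,[0,0,0],[0,0,0]],[0,[0,0,0],[0,0,0]]]'
python3 -m handwheel '[[0,[0,1,0],[0,0,0]],[0,[0,0.5,0],[0,0,0]],[0,[0,0.5,0],[0,0,0]],[0,[0,0.5,0],[0,0,0]],[0,[0,0,0],[0,0,0]],[0,[0,0,0],[0,0,0]],[0,[0,0,0],[0,0,0]],[0,[0,0,0],[0,0,0]],[0,[0,0,0],[0,0,0]],[0,[0,0,0],[0,0,0]]]'
```

```text
time_s: 15.08
ee_pos: [569.2, 13.2, 31.6]
ee_rot: [-89.9, -0.0, -84.6]
force: [-1.0, 0.8, -4.7]
gripper_width: 43.3
time_s: 15.92
ee_pos: [568.8, 13.2, 28.5]
ee_rot: [-90.0, -0.0, -84.6]
force: [-0.2, -0.1, -3.7]
gripper_width: 43.6
```

```bash
python3 -m handwheel '[[0,[0,0.6,0],[0,0,0]],[0,[0,0.6,0],[0,0,0]],[0,[0,0.4,0],[0,0,0]],[0,[0,0.4,0],[0,0,0]],[0,[0,0,0],[0,0,0]],[0,[0,0,0],[0,0,0]],[0,[0,0,0],[0,0,0]],[0,[0,0,0],[0,0,0]],[0,[0,0,0],[0,0,0]],[0,[0,0,0],[0,0,0]]]'
```

```text
time_s: 16.75
ee_pos: [568.8, 13.2, 26.5]
ee_rot: [-90.0, -0.0, -84.6]
force: [0.1, -0.2, -5.1]
gripper_width: 43.4
```

```bash
python3 -m handwheel '[[0,[0,0.4,0],[0,0,0]],[0,[0,0.3,0],[0,0,0]],[0,[0,0.3,0],[0,0,0]],[0,[0,0.3,0],[0,0,0]],[0,[0,0,0],[0,0,0]],[0,[0,0,0],[0,0,0]],[0,[0,0,0],[0,0,0]],[0,[0,0,0],[0,0,0]],[0,[0,0,0],[0,0,0]],[0,[0,0,0],[0,0,0]]]'
```

```text
time_s: 17.58
ee_pos: [568.8, 13.2, 25.2]
ee_rot: [-90.0, -0.0, -84.6]
force: [-0.6, 0.1, -4.6]
gripper_width: 43.3
```

```bash
python3 -m handwheel '[[0,[0,0.3,0],[0,0,0]],[0,[0,0.3,0],[0,0,0]],[0,[0,0.3,0],[0,0,0]],[0,[0,0.2,0],[0,0,0]],[0,[0,0,0],[0,0,0]],[0,[0,0,0],[0,0,0]],[0,[0,0,0],[0,0,0]],[0,[0,0,0],[0,0,0]],[0,[0,0,0],[0,0,0]],[0,[0,0,0],[0,0,0]]]'
```

```text
time_s: 18.42
ee_pos: [568.8, 13.2, 24.9]
ee_rot: [-90.0, -0.0, -84.6]
force: [-2.3, -0.3, 5.4]
gripper_width: 43.6
```

```bash
python3 -m handwheel '[[0,[0,-0.6,0],[0,0,0]],[0,[0.7,0,0.7],[0,0,0]],[0,[0.7,0,0.7],[0,0,0]],[0,[0.7,0,0.7],[0,0,0]],[0,[0.7,0,0.7],[0,0,0]],[0,[0.7,0,0.7],[0,0,0]],[0,[0.7,0,0.5],[0,0,0]],[0,[0,0,0],[0,0,0]],[0,[0,0,0],[0,0,0]],[0,[0,0,0],[0,0,0]]]'
```

```text
time_s: 19.25
ee_pos: [573.6, 9.4, 24.9]
ee_rot: [-89.9, -0.0, -84.6]
force: [-2.1, 1.7, 5.9]
gripper_width: 43.5
```

```bash
python3 -m handwheel '[[0,[0,-0.6,0],[0,0,0]],[0,[0.7,0,0.5],[0,0,0]],[0,[0.7,0,0.5],[0,0,0]],[0,[0.7,0,0.5],[0,0,0]],[0,[0.7,0,0.5],[0,0,0]],[0,[0,0,0.5],[0,0,0]],[0,[0,0,0],[0,0,0]],[0,[0,0,0],[0,0,0]],[0,[0,0,0],[0,0,0]],[0,[0,0,0],[0,0,0]]]'
```

```text
time_s: 20.08
ee_pos: [573.9, 8.7, 25.0]
ee_rot: [-90.2, 0.2, -84.7]
force: [-4.9, 8.6, 4.1]
gripper_width: 43.1
```

```bash
python3 - <<'E'
from h import *
st=env.state(); im=env.grab_frame("wrist"); s=env.grab_frame("scene")
print(st['ee_pos'].round(1),st['ee_rot'].round(2),st['time_s'],st['force'].round(2))
cv2.imwrite("pics/w9.png",cv2.resize(im[130:330,200:460,::-1],None,fx=3,fy=3,interpolation=cv2.INTER_CUBIC))
cv2.imwrite("pics/s9.png",cv2.resize(s[150:240,250:350,::-1],None,fx=6.5,fy=6.5,interpolation=cv2.INTER_CUBIC))
E
```

```text
[573.9   8.7  25. ] [-90.23   0.19 -84.7 ] 20.0833 [-4.88  8.55  4.09]
```

View pics/w9.png

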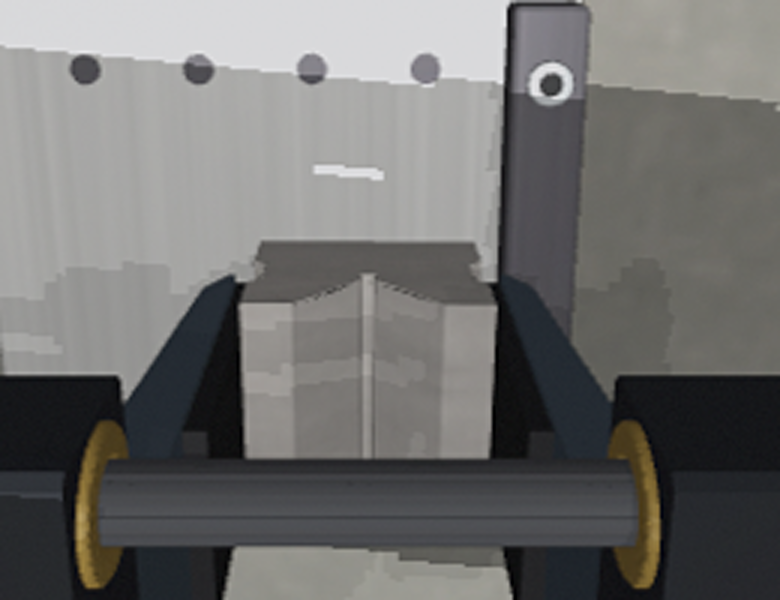

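View pics/s9.png

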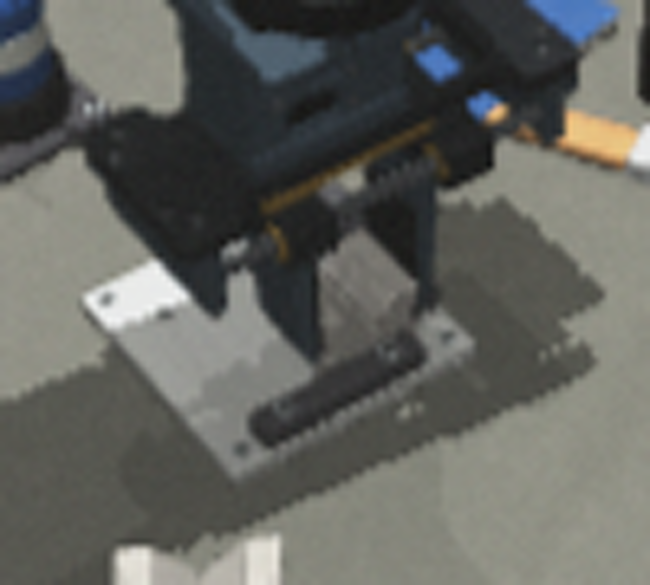

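The wrist view shows the block upright in the fingers. Its bottom right corner at zoom (478,242) still looks short of the far stop's face at about (499,245), so the 4 N along x may only be friction. I'll lighten the down force and push on towards the far stop.

```bash
python3 -m handwheel '[[0,[-1.5,-0.6,0],[0,0,0]],[0,[-1,0,0],[0,0,0]],[0,[0,0,0.7],[0,0,0]],[0,[0,0,0.7],[0,0,0]],[0,[0,0,0.5],[0,0,0]],[0,[0,0,0],[0,0,0]],[0,[0,0,0],[0,0,0]],[0,[0,0,0],[0,0,0]],[0,[0,0,0],[0,0,0]],[0,[0,0,0],[0,0,0]]]'
```

```text
time_s: 21.02
ee_pos: [577.6, 9.4, 25.9]
ee_rot: [-90.0, -0.0, -84.6]
force: [0.2, -0.2, -4.4]
gripper_width: 43.7
```

```bash
python3 -m handwheel '[[0,[0,0,0.5],[0,0,0]],[0,[0,0,0.5],[0,0,0]],[0,[0,0,0.5],[0,0,0]],[0,[0,0,0.5],[0,0,0]],[0,[0,0,0],[0,0,0]],[0,[0,0,0],[0,0,0]],[0,[0,0,0],[0,0,0]],[0,[0,0,0],[0,0,0]],[0,[0,0,0],[0,0,0]],[0,[0,0,0],[0,0,0]]]'
```

```text
time_s: 21.85
ee_pos: [578.2, 9.6, 25.5]
ee_rot: [-90.2, -0.0, -84.6]
force: [-4.6, -0.8, -2.6]
gripper_width: 43.7
```

```bash
python3 -m handwheel '[[0,[0.7,0,-0.7],[0,0,0]],[0,[0.7,0,0],[0,0,0]],[0,[0.7,0,0],[0,0,0]],[0,[0.7,0,0],[0,0,0]],[0,[0,0,0],[0,0,0]],[0,[0,0,0],[0,0,0]],[0,[0,0,0],[0,0,0]],[0,[0,0,0],[0,0,0]],[0,[0,0,0],[0,0,0]],[0,[0,0,0],[0,0,0]]]'
```

```text
time_s: 22.68
ee_pos: [578.3, 9.0, 25.6]
ee_rot: [-90.1, 0.2, -84.7]
force: [-5.8, 7.8, -4.4]
gripper_width: 43.6
```

```bash
python3 - <<'E'
from h import *
st=env.state(); im=env.grab_frame("wrist"); s=env.grab_frame("scene")
print(st['ee_pos'].round(1),st['ee_rot'].round(2),st['time_s'],st['force'].round(2))
cv2.imwrite("pics/w10f.png",im[:,:,::-1])
cv2.imwrite("pics/w10.png",cv2.resize(im[90:250,200:400,::-1],None,fx=3.7,fy=3.7,interpolation=cv2.INTER_CUBIC))
cv2.imwrite("pics/s10.png",cv2.resize(s[170:220,285:345,::-1],None,fx=12,fy=12,interpolation=cv2.INTER_CUBIC))
E
```

```text
[578.3   9.   25.6] [-90.08   0.2  -84.69] 22.6833 [-5.77  7.75 -4.37]
```

View pics/w10.png

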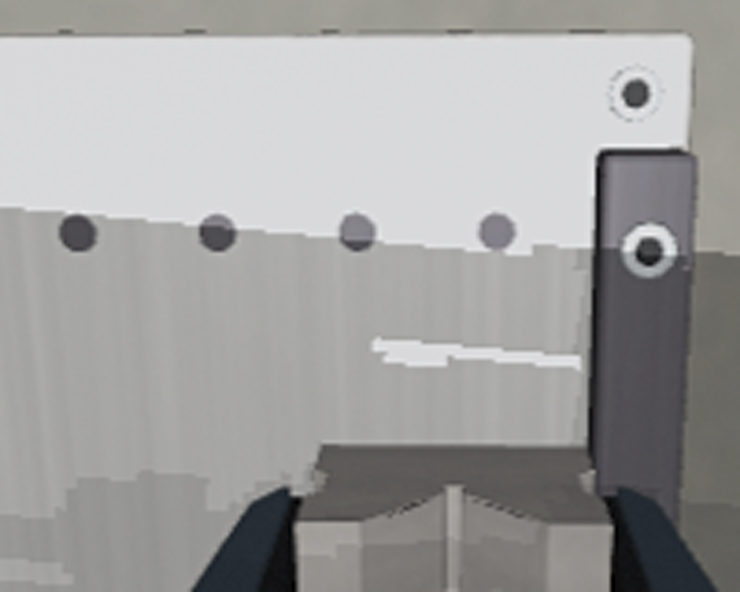

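View pics/s10.png

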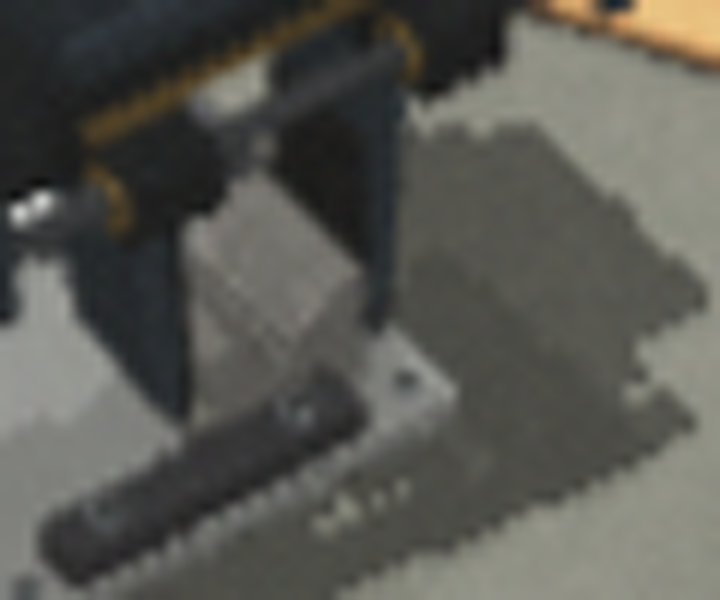

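```bash
python3 - <<'E'
from h import *
st=env.state(); c=cam("wrist",st); p=st['ee_pos'][:2]
a=np.radians(5.3);Rm=np.array([[np.cos(a),-np.sin(a)],[np.sin(a),np.cos(a)]])
g=lambda u,v,z:((back(c,(200+u/3.7,90+v/3.7),z)[:2]-p)@Rm).round(1)
print("plate corner(15,105)",g(692,35,10),"plate edge mid",g(300,37,10))
print("stop end z22 (0,87?)",g(597,152,22),"face base",g(590,300,10),g(590,435,10))
for z in(10,11): print("block bottom back edge",g(320,446,z),g(588,447,z))
print("block top back edge",g(296,523,44.5),g(611,523,44.5))
E
```

```text
plate corner(15,105) [37.2 84.6] plate edge mid [-21.9  84.3]
stop end z22 (0,87?) [22.1 68.2] face base [23.2 44. ] [23.9 21.3]
block bottom back edge [-20.9  19.3] [23.7 19.2]
block bottom back edge [-20.8  19.6] [23.6 19.5]
block top back edge [-20.4  19.6] [23.1 19.7]
```

The wrist view, measured against the plate edge (692,35), puts the block's back edge 65 mm from the edge, so y ≈ 40. Its right side is level with the far stop's face, so it touches both stops, just above the plate. I'll ease the side push, lower it, and press again.

```bash
python3 -m handwheel '[[0,[-1.6,0,-1],[0,0,0]],[0,[0,0.3,0],[0,0,0]],[0,[0,0.3,0],[0,0,0]],[0,[0,0.3,0],[0,0,0]],[0,[0,0.2,0],[0,0,0]],[0,[0,0,0],[0,0,0]],[0,[0,0,0],[0,0,0]],[0,[0,0,0],[0,0,0]],[0,[0,0,0],[0,0,0]],[0,[0,0,0],[0,0,0]]]'
```

```text
time_s: 23.62
ee_pos: [578.2, 9.1, 25.1]
ee_rot: [-90.0, 0.1, -84.7]
force: [-3.6, 4.9, -2.3]
gripper_width: 43.8
```

```bash
python3 -m handwheel '[[0,[0,0.3,0],[0,0,0]],[0,[0,0.3,0],[0,0,0]],[0,[0,0.2,0],[0,0,0]],[0,[0,0,0],[0,0,0]],[0,[0,0,0],[0,0,0]],[0,[0,0,0],[0,0,0]],[0,[0,0,0],[0,0,0]],[0,[0,0,0],[0,0,0]],[0,[0,0,0],[0,0,0]],[0,[0,0,0],[0,0,0]]]'
```

```text
time_s: 24.45
ee_pos: [578.2, 9.1, 24.9]
ee_rot: [-89.9, 0.1, -84.7]
force: [-4.6, 6.0, 2.2]
gripper_width: 43.6
```

```bash
python3 -m handwheel '[[0,[0,0,0.7],[0,0,0]],[0,[0.5,0,0.7],[0,0,0]],[0,[0.5,0,0.7],[0,0,0]],[0,[0.5,0,0.4],[0,0,0]],[0,[0,0,0],[0,0,0]],[0,[0,0,0],[0,0,0]],[0,[0,0,0],[0,0,0]],[0,[0,0,0],[0,0,0]],[0,[0,0,0],[0,0,0]],[0,[0,0,0],[0,0,0]]]'
python3 -m handwheel '[[0,[0,0,0],[0,0,0]],[0,[0,0,0],[0,0,0]],[0,[0,0,0],[0,0,0]],[0,[0,0,0],[0,0,0]],[0,[0,0,0],[0,0,0]],[0,[0,0,0],[0,0,0]],[0,[0,0,0],[0,0,0]],[0,[0,0,0],[0,0,0]],[0,[0,0,0],[0,0,0]],[0,[0,0,0],[0,0,0]]]'
python3 - <<'E'
from h import *
st=env.state(); im=env.grab_frame("wrist"); s=env.grab_frame("scene"); c=cam("wrist",st)
print(st['ee_pos'].round(1),st['ee_rot'].round(2),st['time_s'],st['force'].round(2),st['torque'].round(2))
cv2.imwrite("pics/w11.png",cv2.resize(im[90:250,200:400,::-1],None,fx=3.7,fy=3.7,interpolation=cv2.INTER_CUBIC))
cv2.imwrite("pics/s11.png",s[:,:,::-1])
E
```

```text
time_s: 25.28
ee_pos: [578.3, 9.0, 25.0]
ee_rot: [-90.2, 0.2, -84.7]
force: [-8.5, 8.9, 7.0]
gripper_width: 43.6
time_s: 26.12
ee_pos: [578.3, 9.1, 25.0]
ee_rot: [-90.2, 0.2, -84.7]
force: [-9.8, 8.9, 6.9]
gripper_width: 43.4
[578.3   9.1  25. ] [-90.23   0.21 -84.69] 26.1167 [-9.8   8.86  6.94] [1.59 1.7  0.22]
```

View pics/w11.png

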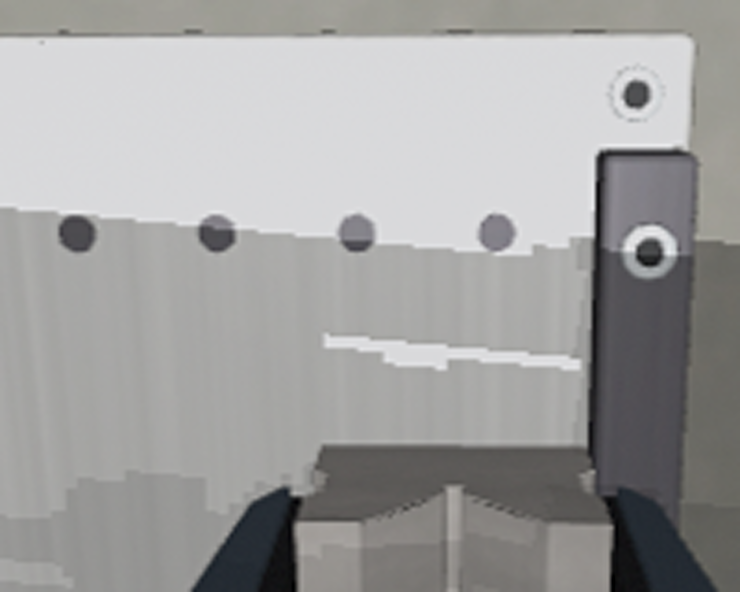

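View pics/s11.png

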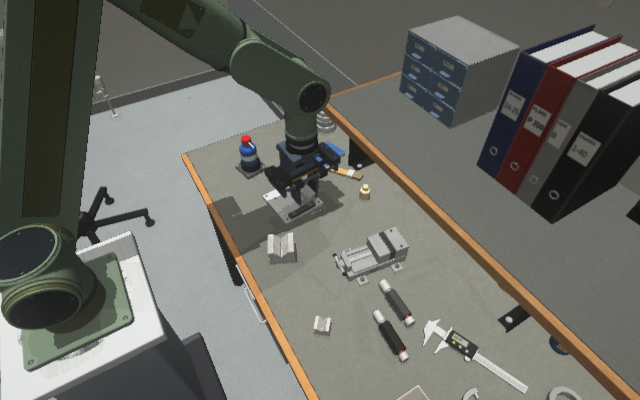

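The wrist view shows the block flush against the far stop at zoom (590,450). The scene view shows the cap up at (246,140) and the gauges and weight where they started. The forces hold at about 10 N towards the far stop and 9 N towards the side stop.

```bash
python3 -c "
from workcell import env
print(env.job_done()); s=env.state(); print(s['time_s'],s['force'],s['gripper_width'])"
```

```text
the job is handed in; nothing more can be done
None
the job is handed in; nothing more can be done
```

I pressed the red cap fully down, then put the middle-sized V-block in the fixture corner and handed the job in at about 26 s with the gripper still holding it there. The hand-in reported no verdict.

- **Cap:** it bottomed out, with the force rising to 15 N while the tool stayed at 108.7 mm. It then sprang back up, and was still up in the last scene picture.
- **Block:** in the wrist picture it sits upright with its right side level with the far stop's face. Its back edge is about 65 mm from the plate's edge, which puts its centre about 20 mm from the side stop.
- **Push:** the last readings were about 10 N towards the far stop, 9 N towards the side stop and 7 N upward from the plate, with a grip of 40 N. These are wrist readings and include some friction on the plate, so the true force on each stop is somewhat lower.
- **Bystanders:** both plug gauges and the brass weight looked unmoved in the last scene picture.

Two things did not go as expected:

- **First slide:** on the first push towards the corner the block stuck on friction, short of the far stop. I lifted it slightly, found both stops again by force, and then set it down.
- **Corner position:** contact with the side stop came about 3–4 mm away from where my first camera estimate of the corner had put it. A later picture, measured against the plate, agreed with the contact.

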